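# Shut and blank off a branch of the dry-air manifold

### The job

Take the open branch of the dry-air manifold out of use. Grip the handle of its tapered plug and keep pressing the plug down with about 20 N, taking care not to ram it in so hard that it jams, all the while you turn the handle until it stands square across the pipe, so that the plug wedges in its bore and stays wedged when let go. Then set the ribbed blanking cap upright and fully home on that branch's bare nipple, and leave the other loose things on the desk alone.

Things in the scene. Friction and masses are not known exactly. Their poses are not given: they have to be found in the camera images.
- branch: The open branch: one of two like brass plug cocks on a fixed grey base plate; this one has a bare nipple, the other is already shut and capped and shows how it should look. Origin: centre of the foot of its barrel, on the plate (8 mm above the desk), z up. The pipe runs along x at height 22 mm: +x to the supply, -x to the nipple. Barrel 36 mm across, rim at 49 mm. The next cock stands 120 mm to the side.
- lever_grip (a point): Middle of the grey fin handle (56 long, 11 thick, 34 mm high) of the open branch's loose steel plug; x along the handle, z up. It lies 79 mm above the branch's origin (spans 62-96) when the plug sits loose. Shut: x square to the pipe. At the start it is 46-77 degrees short of that, to be turned clockwise from above. The plug is a separate part, held by its weight alone.
- nipple_top (a point): Top of the branch's bare brass nipple, upright, 16 mm in diameter, standing 16 mm out of a 24 mm elbow, with a 3 mm chamfer at the top. At x -74, y 0, z 47 mm in the branch's frame (55 mm above the desk); the elbow and pipe are 24 mm wide at most.
- nipple_foot (a point): Shoulder at the foot of the nipple, on its axis, 31 mm above the branch's origin (39 mm above the desk), 16 mm below nipple_top. The cap's underside rests on it when the cap is fully home.
- cap_grip (a point): Middle of the knob of the loose black blanking cap, 30 mm above its underside, on its axis, z up. The cap stands mouth down on the desk: ribbed skirt 30 mm in diameter and 22 mm high, above it a plain knob 21 mm in diameter and 18 mm high to grip it by (40 mm in all). Its bore is 18.8 mm wide and 17 mm deep, so it slips on freely. 25 to 50 g.
- cap_foot (a point): Centre of the underside (open mouth) of the blanking cap, z up along its axis; 30 mm below cap_grip.
- dust_cap: Bystander: a plain low cap, 30 mm in diameter and only 14 mm high, without a knob, lying near the blanking cap; origin at its underside.
- tape: Bystander: a roll of insulating tape, 62 mm across, 19 mm high; origin at its underside.
- adaptor_tall: Bystander: a coaxial adaptor standing on the desk to the right of the plate, 18x20x32 mm; origin at its underside.
- adaptor_short: Bystander: a coaxial adaptor, 18x20x26 mm, standing by the tall one; origin at its underside.
- plug_small: Bystander: a small connector plug, 26x31x39 mm, at the far right; origin at its underside.
- marker: Bystander: a marker pen lying at the far left, 135 mm long, 17 mm thick; origin at its underside.
- plug: The tapered plug itself with the handle, 0.12 kg. 5 degree taper in a greased bore. A straight push moves it only 1 mm or so. Turned under push it works down about 0.2 mm per newton (3-5 mm at 20 N, jammed past 7 mm); turned under a lighter push it backs out again. When the push goes, it springs up to 1-2 mm below loose and sticks there, wedged. Turning it takes under 0.4 Nm.
Mind the look-alikes: they are no part of the job. What is shaped like the plug but purple is not meant.

How it is judged:
By the outcome, as a careful person would: the job done as asked, in the order asked, and still so for the second after the job is handed in, with the robot touching nothing.
It also fails if it takes over 72 s, if anything falls off the work surface, if the arm or the gripper's body presses on something with over 40 N, if the wrist force passes 120 N, or if a joint passes its speed limit or range.

### The arm

A 6-joint arm with a two-finger parallel gripper is mounted at the origin on a cart in front of the work surface, level with it; the furniture and walls round the work are solid. World frame = base frame: x ahead of the robot, y to its left, z up, the work surface at z = 0. Lengths are in m, angles in rad, forces in N, time in s.
With the tool pointing down it reaches from about 0.375 to 0.9 m from the base axis. Payload 3.1 kg.
Tool frame: the origin (TCP) lies at the very end of the fingers, on their centre line; the grasp point (between the pads) lies 19 mm behind it; x points along the fingers, z is the direction in which the jaws open and shut, and the axes are right-handed (so a half turn about x gives the same grasp; the last joint's range is limited). The gripper opens to 85 mm and grips with 20 to 120 N. Pads are 22 mm wide; open, the fingers measure 114 mm over their backs; the gripper's body (76 mm by 85 mm) begins 54 mm behind the grasp point. The pads swing forward as they close: fully open they stand 13 mm farther back than shut.
Start: joints at [0.957, 0.527, 1.433, -0, 1.181, -0.178], TCP at [0.264, 0.567, 0.231] pointing down, gripper open.
Joint ranges: [-3.08, 3.08], [-0.75, 2.2], [0.22, 2.44], [-1.43, 4.57], [0, 2.65], [-2.85, 2.85]. Speed limits (rad/s): [2.79, 2.79, 3.14, 3.14, 3.14, 3.14].

### API

Orientations are given as a unit quaternion [x, y, z, w].
In Python, from station import manip, viewer, job gives the robot as it stands.
- The arm moves only by the tool move_arm, never from a script. Its argument "deltas" is one flat list of numbers, 7 for each row, row after row: the finger opening in mm, from 0 to 85.4, then the shift along the tool's x, y, z in mm, then the turn, a rotation vector about the tool's x, y, z in degrees. In form: [jaw, tx, ty, tz, rx, ry, rz, jaw, tx, ty, tz, rx, ry, rz, ...]. A call has 1 to 10 rows; each row shifts and turns the commanded pose from where the row before left it, along the tool's axes as they then stand; what a row does not reach is not made up. A row lasts 1/10 s, in which the tool goes at most 50 mm and 8.59 degrees, less where a joint would pass 70% of its speed; a pose out of reach is approached as far as the arm can. A call is refused whole if a number of a shift passes 50 or a number of a turn 8.59, either way. A call with a gripper value outside its range is refused whole. The fingers move at their own pace and stop on an object; "force" is the grip in N (left out, the last holds). Time passes only in rows, so rows that do not move let the fingers close. It gives the time, the measured TCP pose, the force and the opening at its end, in the units of the state.
- manip.sense(): the state, without advancing time (a new reading comes with each control period).
- viewer.snapshot(name): name is "scene" or "side" or "wrist"; returns a dict with "image" (384x512x3 uint8, red, green, blue), "depth" (384x512 float32, m along the optical axis (not along the pixel's ray), 0 where there is no reading), "fovy" (degrees; the focal length in pixels is half the picture's height over the tangent of half this angle, whatever the lens; pixels are square), "cx", "cy" (the principal point, pixels), "R" (3x3) and "t" (3): a world point X has camera coordinates R X + t. Camera axes: x right, y down, z forward; pixel columns grow to the right and rows downward; lengths in m; the calibration is good to about 2 mm. A picture is of the moment at which its call begins.
- job.sign_off(): hands the job in, once; it reports no verdict.
The state is a dict: "t": time; "q": joint angles; "qd": joint speeds; "tau": joint torques, N m; "tcp_pos": TCP position; "tool_rot": TCP orientation; "force": force on the tool from outside, world axes, zero at the start; "ft_torque": the same for the moment, N m; "finger_gap": opening from 0.0 (shut) to 1.0 (fully open).
Only numpy, scipy, OpenCV 4.12 (cv2) and the standard library are available. Lean on these libraries where they do the work, as an engineer would, in place of code of your own. Each camera call takes 0.05 s, during which the arm holds its last target.

## Working session

There is one attempt and no reset: what is moved stays moved. The work goes in short steps, Python scripts to look and compute and a tool call to move; the robot and the scene stay as the last step left them, time stands still between calls to the robot, and variables do not carry over. Pictures are saved under pics/ and viewed, and the job is handed in when it is done.

Besides the shell and the picture viewer there is one more tool, called after ">>>" as a command line: name --argument value ..., lists and objects as JSON in quotes. move_arm: Moves the arm, as the interface text tells. Its arguments: {"type":"object","properties":{"deltas":{"type":"array"},"force":{"type":"number"}},"required":["deltas"]}

```bash
mkdir -p pics; ls; python3 - <<'E'
from station import manip, viewer, job
import cv2,numpy as np
print(manip.sense())
for n in ["scene","side","wrist"]:
    s=viewer.snapshot(n); cv2.imwrite(f"pics/{n}0.png",s["image"][:,:,::-1]); np.savez(f"pics/{n}0.npz",**{k:v for k,v in s.items()})
    print(n,s["fovy"],s["cx"],s["cy"],s["R"],s["t"])
E
```

```text
pics
{'t': 0.0, 'q': array([ 9.56443019e-01,  5.28466873e-01,  1.43394391e+00,  3.34765683e-05,
        1.18139461e+00, -1.78500209e-01]), 'qd': array([-9.03773326e-04, -9.17200048e-06, -2.54296851e-04,  1.49825857e-04,
       -7.60805187e-04, -1.21476461e-03]), 'tau': array([-5.75224312e-04, -4.42344868e+01, -1.78028458e+01, -3.38065647e-04,
        8.46390525e-03,  2.46519869e-05]), 'tcp_pos': array([0.26339902, 0.56597441, 0.23031996]), 'tool_rot': array([-0.38035361,  0.59700685,  0.37978049,  0.59555078]), 'force': array([-0.21126808, -0.39318447,  0.359587  ]), 'ft_torque': array([-0.0227993 , -0.09603399, -0.05375682]), 'finger_gap': 1.0012269754413654}
scene 47.25765064121444 254.27780897636552 191.11320557619888 [[-0.91094565 -0.41251068  0.00360021]
 [-0.3125652   0.68448832 -0.65861881]
 [ 0.269223   -0.60109124 -0.75246814]] [0.47146804 0.23077621 1.23392033]
side 57.786938185408374 260.4242543187337 187.36752756275754 [[ 0.88736624 -0.46082108 -0.01500302]
 [-0.25425684 -0.46193868 -0.84968589]
 [ 0.38462269  0.7577972  -0.5270757 ]] [-0.48498569  0.19173091  0.82456491]
wrist 70.28138866986238 252.07765285214202 197.1429855631621 [[ 0.4222155   0.90649309 -0.00208636]
 [ 0.87484169 -0.40686823  0.26288829]
 [ 0.23745754 -0.11282074 -0.96482402]] [-0.62255568 -0.03394388  0.37925547]
```

View pics/scene0.png

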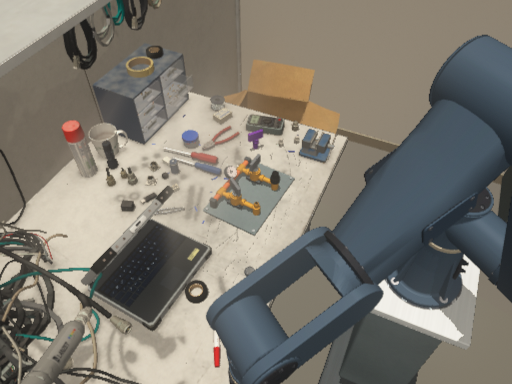

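View pics/side0.png

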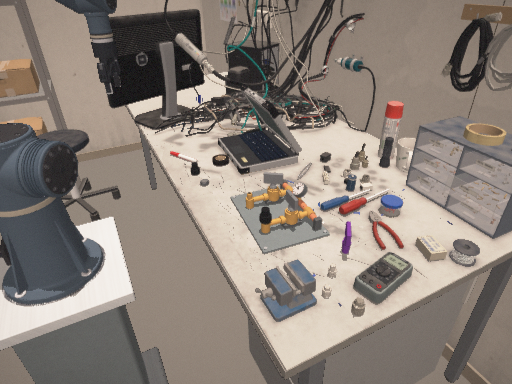

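View pics/wrist0.png

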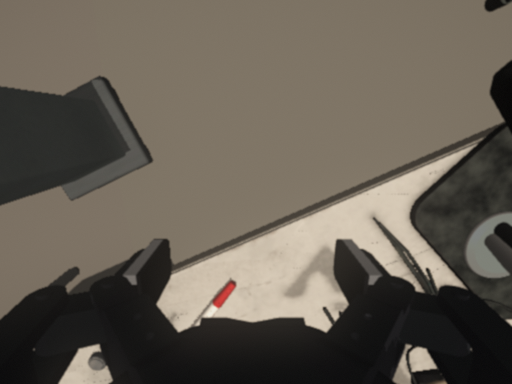

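The side view shows the plate at about (280,212), with the black-capped cock in front (cap at about (265,215)) and the open one behind. A black knobbed thing stands at about (195,170), with a low cap at about (205,182). I'll enlarge these.

```bash
cat > h.py <<'E'
from station import manip, viewer, job
import cv2,numpy as np
def load(n): return dict(np.load(f"pics/{n}.npz"))
def snap(n,tag):
    s=viewer.snapshot(n); cv2.imwrite(f"pics/{tag}.png",s["image"][:,:,::-1]); np.savez(f"pics/{tag}.npz",**s); return s
def f(s): return 192/np.tan(np.radians(float(s["fovy"]))/2)
def world(s,u,v,z=None):
    u=np.asarray(u,float);v=np.asarray(v,float)
    d=np.stack([(u-s["cx"])/f(s),(v-s["cy"])/f(s),np.ones_like(u)],-1)
    dw=d@s["R"]; c=-s["R"].T@s["t"]
    if z is None: k=s["depth"][v.astype(int),u.astype(int)]
    else: k=(z-c[2])/dw[...,2]
    return c+dw*k[...,None]
def proj(s,X):
    p=np.asarray(X)@s["R"].T+s["t"]; return p[...,:2]/p[...,2:]*f(s)+np.array([s["cx"],s["cy"]])
def crop(s,u0,v0,u1,v1,k,name):
    im=s["image"][v0:v1,u0:u1,::-1]; cv2.imwrite(f"pics/{name}.png",cv2.resize(im,None,fx=k,fy=k,interpolation=cv2.INTER_CUBIC))
E
python3 - <<'E'
from h import *
s=load("side0"); crop(s,160,140,360,260,4,"c1")
crop(load("scene0"),180,120,310,240,5,"c2")
for u,v in [(195,165),(195,170),(205,182),(265,212),(250,198),(300,187),(317,222)]:
    print(u,v,world(s,u,v).round(3))
E
```

```text
195 165 [0.437 0.267 0.039]
195 170 [0.435 0.269 0.019]
205 182 [0.441 0.187 0.013]
265 212 [ 0.493 -0.13   0.076]
250 198 [ 0.509 -0.009  0.043]
300 187 [ 0.632 -0.077  0.079]
317 222 [ 0.617 -0.184  0.035]
```

View pics/c1.png

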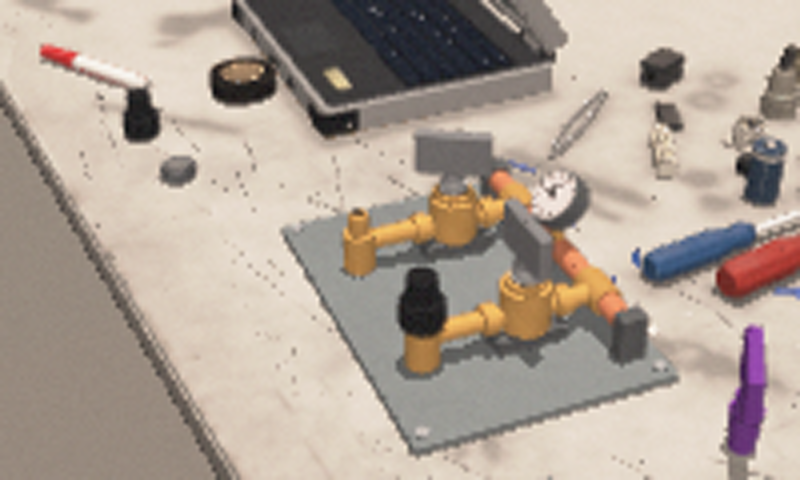

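View pics/c2.png

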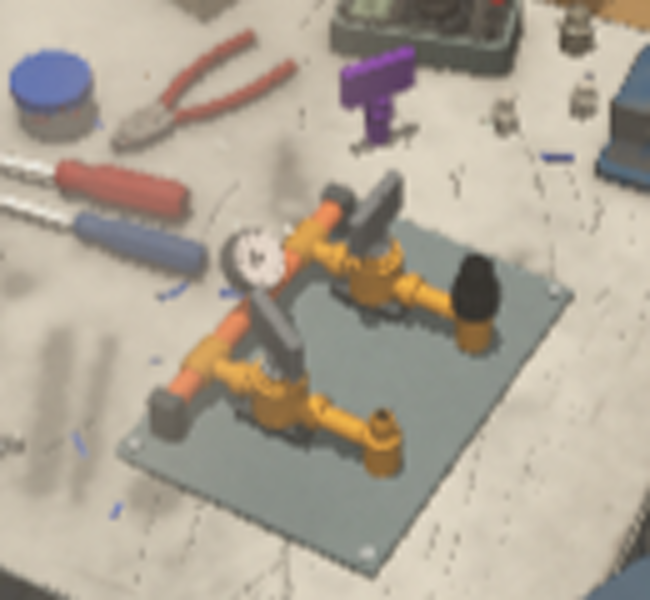

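The open branch (bare nipple) is the cock at side crop (358,212)/(454,200). The blanking cap is the black knobbed piece at side (195,168). The grey low piece at (204,182) is the dust cap, and the black cap on the plate is already fitted. The purple thing is ignored. Next is a coarse pose estimate.

```bash
python3 - <<'E'
from h import *
s=load("side0"); c=load("scene0")
nt=world(s,np.array([249.5]),np.array([193.]),.055); nt2=world(c,np.array([256.4]),np.array([202.6]),.055)
print(nt,nt2)
# handle: grey-ish points with z between .072 and .104
for n,sn,(u0,v0,u1,v1) in (("side",s,(245,165,310,215)),("scene",c,(205,150,265,205))):
    U,V=np.meshgrid(np.arange(u0,u1),np.arange(v0,v1)); P=world(sn,U.ravel(),V.ravel())
    m=(P[:,2]>.074)&(P[:,2]<.11); Q=P[m]; 
    # split clusters by kmeans
    _,l,cen=cv2.kmeans(Q[:,:2].astype(np.float32),2,None,(3,50,1e-5),5,cv2.KMEANS_PP_CENTERS)
    for k in (0,1):
        q=Q[l.ravel()==k]; w,v=np.linalg.eigh(np.cov(q[:,:2].T)); print(n,len(q),q.mean(0).round(4),np.degrees(np.arctan2(v[1,1],v[0,1])).round(1),q.max(0),q.min(0))
R=manip.sense()
from scipy.spatial.transform import Rotation as Ro
print(Ro.from_quat(R["tool_rot"]).as_matrix().round(3))
E
```

```text
[[ 0.51126503 -0.00223184  0.055     ]] [[ 5.10773707e-01 -1.28418015e-04  5.50000000e-02]]
side 276 [ 0.597  -0.0305  0.0881] 130.3 [0.65304351 0.00855608 0.10651993] [ 0.56015761 -0.09357767  0.07409693]
side 194 [ 0.5544 -0.1318  0.0895] 169.2 [ 0.57742507 -0.10023054  0.10490241] [ 0.48809224 -0.15732586  0.07424991]
scene 158 [ 0.5942 -0.1038  0.088 ] -138.4 [ 0.65152182 -0.05286379  0.10648406] [ 0.56402449 -0.15344465  0.07419936]
scene 106 [ 0.5824 -0.0017  0.094 ] 145.1 [0.60834133 0.01360813 0.1058093 ] [ 0.56044531 -0.02367136  0.07472281]
[[-0.001 -0.907  0.422]
 [-0.001  0.422  0.907]
 [-1.     0.    -0.002]]
```

```bash
cat >> h.py <<'E'
from scipy.spatial.transform import Rotation as Ro
def togo(pos,yaw,st=None):
    """delta in tool frame (mm, deg) to reach tool-down pose with tool z at yaw deg (world)"""
    st=st or manip.sense(); R=Ro.from_quat(st["tool_rot"]).as_matrix()
    z=np.array([np.cos(np.radians(yaw)),np.sin(np.radians(yaw)),0]);x=np.array([0,0,-1.]);T=np.stack([x,np.cross(z,x),z],1)
    d=R.T@(np.array(pos)-st["tcp_pos"])*1e3; r=Ro.from_matrix(R.T@T).as_rotvec(degrees=True)
    print("shift mm",d.round(1),"turn deg",r.round(2)); return d,r
def stat():
    st=manip.sense(); R=Ro.from_quat(st["tool_rot"]).as_matrix()
    print("t %.2f"%st["t"],"tcp",(st["tcp_pos"]*1e3).round(1),"yaw %.1f"%np.degrees(np.arctan2(R[1,2],R[0,2])),"tilt",np.degrees(R[:2,0]).round(2),"F",st["force"].round(1),"M",st["ft_torque"].round(2),"gap %.1f mm"%(st["finger_gap"]*85.4),"q6 %.2f"%st["q"][5]); return st
E
python3 - <<'E'
from h import *
s=load("wrist0"); st=stat(); R=Ro.from_quat(st["tool_rot"]).as_matrix()
print("cam in tool",R.T@(-s["R"].T@s["t"]-st["tcp_pos"]), (R.T@s["R"].T).round(3))
c=np.degrees(np.arctan2(R[1,1],R[0,1]));print(c)
togo([.55,-.05,.23],55)
E
```

```text
t 0.15 tcp [263.5 566.2 230.6] yaw 65.0 tilt [-0.05 -0.08] F [ 0.5 -0.4 -0.5] M [-0.01 -0.01  0.  ] gap 85.3 mm q6 -0.18
cam in tool [-0.14295569  0.06679256 -0.00134416] [[ 0.    -0.263  0.965]
 [-0.    -0.965 -0.263]
 [ 1.    -0.    -0.   ]]
155.0346163205355
shift mm [   1.1 -519.8 -437.6] turn deg [ 1.003e+01 -9.000e-02 -1.000e-02]
```

>>> move_arm --deltas '[85,0,-20,-12,0,0,0,85,0,-35,-22,0,0,0,85,0,-40,-25,0,0,0,85,0,-40,-25,0,0,0,85,0,-40,-25,0,0,0,85,0,-40,-25,0,0,0,85,0,-40,-25,0,0,0,85,0,-40,-25,0,0,0,85,0,-30,-19,0,0,0,85,0,0,0,0,0,0]'

```text
t: 1.15
tcp_pos: [0.4755, 0.2419, 0.2312]
tool_rot: [-0.379, 0.597, 0.378, 0.598]
force: [0.4, 1.5, 0.1]
finger_gap: 0.995
```

```bash
python3 - <<'E'
from h import *
stat(); s=snap("wrist","w1"); togo([.593,-.033,.23],55)
E
```

```text
t 1.15 tcp [475.5 241.9 231.2] yaw 64.7 tilt [ 0.09 -0.06] F [0.4 1.5 0.1] M [0.   0.03 0.04] gap 85.0 mm q6 -0.87
shift mm [   1.1 -225.6 -199.4] turn deg [ 9.78 -0.01 -0.01]
```

View pics/w1.png

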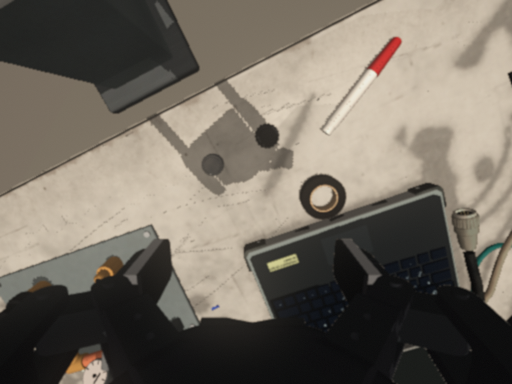

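The wrist view shows the ribbed cap at (266,135), the dust cap at (213,164), the tape roll at (322,196) and the marker at (362,87). The open nipple is at (104,272). Now on to the branch.

>>> move_arm --deltas '[85,0,-18,-16,1,0,0,85,0,-35,-31,2,0,0,85,0,-40,-36,2,0,0,85,0,-40,-36,2,0,0,85,0,-40,-36,2,0,0,85,0,-35,-29,1,0,0,85,0,-18,-16,0,0,0,85,0,0,0,0,0,0]'

```text
t: 2.0
tcp_pos: [0.5659, -0.0315, 0.2311]
tool_rot: [-0.326, 0.627, 0.325, 0.628]
force: [0.0, -0.4, 0.4]
finger_gap: 0.992
```

```bash
python3 - <<'E'
from h import *
stat(); s=snap("wrist","w2"); cv2.imwrite("pics/w2b.png",cv2.resize(s["image"][:,:,::-1],(800,600)))
E
```

```text
t 2.00 tcp [565.9 -31.5 231.1] yaw 54.9 tilt [ 0.03 -0.03] F [ 0.  -0.4  0.4] M [ 0.02  0.01 -0.03] gap 84.7 mm q6 -1.21
```

View pics/w2b.png

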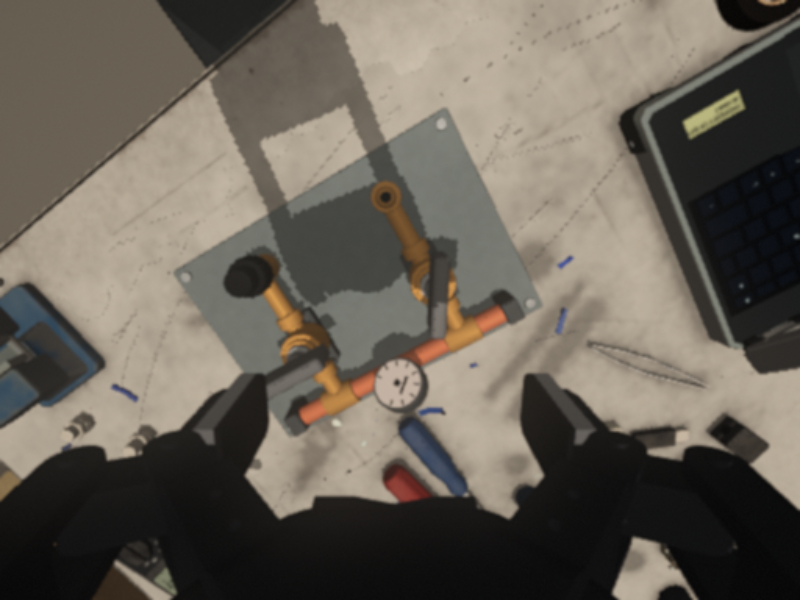

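The wrist view shows the open branch: nipple at (386,196)/1.56, barrel at (433,283)/1.56, handle top edge around (438,295)/1.56. Now I measure from depth.

```bash
cat > meas.py <<'E'
from h import *
def meas(s,hint_n=(.511,0),hint_h=(.583,-.011)):
    V,U=np.mgrid[0:384,0:512]; U=U.ravel();V=V.ravel();P=world(s,U,V)
    ok=s["depth"].ravel()>0.02
    def top(h,r,z0,z1):
        m=ok&(np.hypot(P[:,0]-h[0],P[:,1]-h[1])<r)&(P[:,2]>z0)&(P[:,2]<z1); return P[m]
    n=top(hint_n,.02,.048,.062); h=top(hint_h,.045,.080,.115)
    if len(n)>5: print("nipple n",len(n),n.mean(0).round(4),(n.max(0)+n.min(0)).round(4)/2, np.percentile(n[:,2],[10,50,90]).round(4))
    if len(h)>5:
        zt=np.percentile(h[:,2],90); ht=h[h[:,2]>zt-.006]
        (c,w,a)=cv2.minAreaRect((ht[:,:2]*1000).astype(np.float32)); b=cv2.boxPoints((c,w,a))
        e=max([b[1]-b[0],b[2]-b[1]],key=np.linalg.norm)
        print("handle n",len(ht),"ztop",zt.round(4),"c",np.round(c,1),"wh",np.round(w,1),"dir",np.degrees(np.arctan2(e[1],e[0])).round(1)%180)
        ww,v=np.linalg.eigh(np.cov(ht[:,:2].T)); print("pca dir",np.degrees(np.arctan2(v[1,1],v[0,1])).round(1)%180,"mean",ht.mean(0).round(4))
    # plate edges, z ~ 8mm
    return P
if __name__=="__main__":
    s=load("w2"); P=meas(s)
    im=s["image"]; D=P[:,2].reshape(384,512)
    # barrel rim points
    Q=P.reshape(384,512,3)
    m=(np.hypot(Q[...,0]-.583,Q[...,1]+.011)<.03)&(Q[...,2]>.053)&(Q[...,2]<.061)
    q=Q[m]; print("rim",len(q)); 
    if len(q)>10:
        (c,w,a)=cv2.minAreaRect((q[:,:2]*1000).astype(np.float32));print(c,w)
        print(cv2.minEnclosingCircle((q[:,:2]*1000).astype(np.float32)))
    # neighbour cap top
    m=(np.hypot(Q[...,0]-.493,Q[...,1]+.12)<.03)&(Q[...,2]>.07)
    q=Q[m];zt=np.percentile(q[:,2],90);q=q[q[:,2]>zt-.004];print("ncap",zt,cv2.minEnclosingCircle((q[:,:2]*1000).astype(np.float32)),q.mean(0))
    m=(np.hypot(Q[...,0]-.511,Q[...,1])<.02)&(Q[...,2]>.05);q=Q[m];print("nip",cv2.minEnclosingCircle((q[:,:2]*1000).astype(np.float32)))
    # handle check of color
    crop(s,225,110,330,230,5,"w2c")
E
python3 meas.py
```

```text
nipple n 149 [ 0.5105 -0.0013  0.0549] [ 0.5105 -0.0013  0.055 ] [0.053  0.055  0.0564]
handle n 569 ztop 0.1052 c [584.1  -8.9] wh [11.1 56.3] dir 143.5
pca dir 143.5 mean [ 0.5825 -0.0082  0.1039]
rim 146
(583.7966918945312, -9.918392181396484) (32.74190139770508, 27.803823471069336)
((582.9312133789062, -8.49399471282959), 16.900117874145508)
ncap 0.08053415332679985 ((498.463134765625, -120.46534729003906), 10.506103515625) [ 0.49868267 -0.12012858  0.0795185 ]
nip ((510.38336181640625, -1.4445960521697998), 7.791631698608398)
```

View pics/w2c.png

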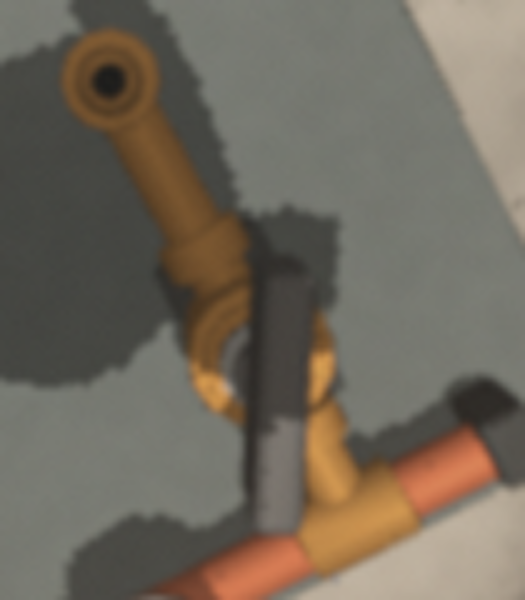

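```bash
python3 - <<'E'
from h import *
stat(); togo([.5841,-.0089,.074],53.5)
E
```

```text
t 2.05 tcp [565.  -29.6 230.9] yaw 54.9 tilt [-0.05  0.05] F [-0.2 -0.2  0.3] M [-0.07  0.03  0.03] gap 85.3 mm q6 -1.21
shift mm [156.9  -4.   27.9] turn deg [ 1.44  0.01 -0.07]
```

>>> move_arm --deltas '[60,10,-2,14,1,0,0,60,30,-2,14,0.4,0,0,60,40,0,0,0,0,0,60,30,0,0,0,0,0,60,10,0,0,0,0,0,60,0,0,0,0,0,0,60,0,0,0,0,0,0]'

```text
t: 2.75
tcp_pos: [0.5852, -0.0082, 0.1124]
tool_rot: [-0.32, 0.63, 0.319, 0.631]
force: [0.3, 0.8, -0.3]
finger_gap: 0.706
```

```bash
python3 - <<'E'
from h import *
from meas import meas
stat(); togo([.5841,-.0089,.074],53.5); s=snap("wrist","w3"); meas(s); stat()
E
```

```text
t 2.75 tcp [585.2  -8.2 112.4] yaw 53.7 tilt [ 0.1  -0.01] F [ 0.3  0.8 -0.3] M [-0.03 -0.04  0.04] gap 60.3 mm q6 -1.14
shift mm [38.4  0.6 -1.3] turn deg [0.2  0.05 0.09]
nipple n 396 [ 0.5106 -0.001   0.0547] [ 0.5104  -0.0015   0.05285] [0.0526 0.0551 0.0563]
handle n 1550 ztop 0.1051 c [583.5  -8.6] wh [11.  55.6] dir 143.2
pca dir 143.7 mean [ 0.5817 -0.0074  0.104 ]
t 2.80 tcp [585.7  -8.6 113. ] yaw 53.7 tilt [ 0.18 -0.03] F [ 0.4 -0.4  0.5] M [-0.02  0.    0.02] gap 60.1 mm q6 -1.14
```

View pics/w3.png

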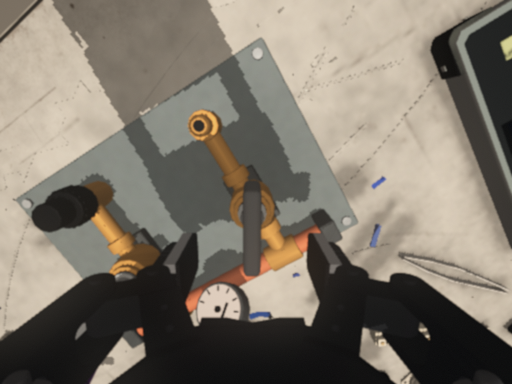

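The handle lies between the jaws at (252,228). Down and grip.

>>> move_arm --deltas '[60,15,1,-1,0,0,0,60,15,0,0,0,0,0,60,8,0,0,0,0,0,40,0,0,0,0,0,0,20,0,0,0,0,0,0,0,0,0,0,0,0,0,0,0,0,0,0,0,0,0,0,0,0,0,0,0,0,0,0,0,0,0,0,0,0,0,0,0,0,0]' --force 70

```text
t: 3.8
tcp_pos: [0.5844, -0.0087, 0.0743]
tool_rot: [-0.319, 0.63, 0.319, 0.632]
force: [1.6, 5.9, 5.5]
finger_gap: 0.125
```

```bash
python3 - <<'E'
from h import *
stat(); snap("side","s3"); stat(); stat(); 
crop(load("s3"),220,150,340,250,5,"s3c")
E
```

```text
t 3.80 tcp [584.4  -8.7  74.3] yaw 53.6 tilt [0.18 0.03] F [1.6 5.9 5.5] M [ 0.96 -0.4   0.01] gap 10.7 mm q6 -1.14
t 3.85 tcp [584.5  -8.7  74.3] yaw 53.6 tilt [0.19 0.03] F [3.  5.  5.8] M [ 0.98 -0.34 -0.05] gap 9.9 mm q6 -1.14
t 3.85 tcp [584.5  -8.7  74.3] yaw 53.6 tilt [0.19 0.03] F [3.  5.  5.8] M [ 0.98 -0.34 -0.05] gap 9.9 mm q6 -1.14
```

View pics/s3c.png

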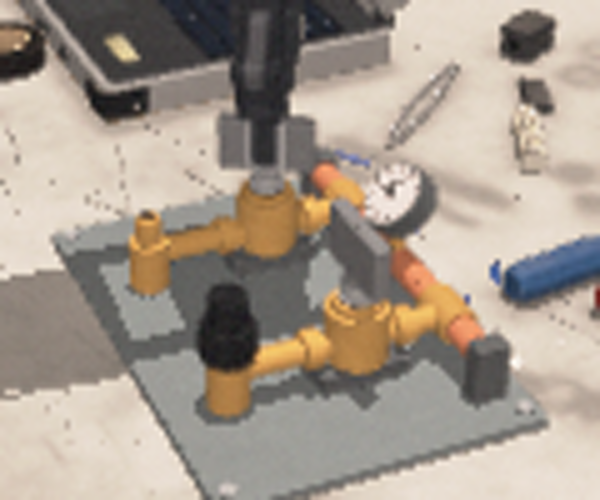

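>>> move_arm --deltas '[0,1,0,0.5,0,0,0,0,0,0,0,0,0,0,0,0,0,0,0,0,0]'

```text
t: 4.15
tcp_pos: [0.5845, -0.0087, 0.0736]
tool_rot: [-0.319, 0.63, 0.319, 0.632]
force: [1.7, 4.0, 8.2]
finger_gap: 0.116
```

```bash
python3 - <<'E'
from h import *
stat()
E
```

```text
t 4.15 tcp [584.5  -8.7  73.6] yaw 53.6 tilt [ 0.15 -0.01] F [1.7 4.  8.2] M [ 0.79 -0.16  0.09] gap 9.9 mm q6 -1.14
```

>>> move_arm --deltas '[0,1,0,0.7,0,0,0,0,0,0,0,0,0,0,0,0,0,0,0,0,0]'

```text
t: 4.45
tcp_pos: [0.5846, -0.0086, 0.0732]
tool_rot: [-0.32, 0.63, 0.319, 0.631]
force: [-0.2, 2.7, 11.2]
finger_gap: 0.113
```

```bash
python3 - <<'E'
from h import *
stat()
E
```

```text
t 4.45 tcp [584.6  -8.6  73.2] yaw 53.7 tilt [ 0.12 -0.05] F [-0.2  2.7 11.2] M [0.43 0.18 0.02] gap 9.6 mm q6 -1.14
```

>>> move_arm --deltas '[0,1.3,0,0.4,0,0,0,0,1.3,0,0,0,0,0,0,0,0,0,0,0,0]'

```text
t: 4.75
tcp_pos: [0.5847, -0.0086, 0.0723]
tool_rot: [-0.32, 0.631, 0.318, 0.631]
force: [-3.0, 1.7, 23.2]
finger_gap: 0.114
```

```bash
python3 - <<'E'
from h import *
stat()
E
```

```text
t 4.75 tcp [584.7  -8.6  72.3] yaw 53.7 tilt [ 0.11 -0.09] F [-3.   1.7 23.2] M [ 0.32  0.78 -0.01] gap 9.7 mm q6 -1.14
```

>>> move_arm --deltas '[0,0.2,0,0,2,0,0,0,0.2,0,0,2,0,0,0,0.2,0,0,2,0,0]'

```text
t: 5.05
tcp_pos: [0.5846, -0.0085, 0.072]
tool_rot: [-0.287, 0.646, 0.285, 0.647]
force: [-4.1, 2.5, 25.5]
finger_gap: 0.117
```

```bash
python3 - <<'E'
from h import *
stat()
E
```

```text
t 5.05 tcp [584.6  -8.5  72. ] yaw 47.7 tilt [ 0.11 -0.11] F [-4.1  2.5 25.5] M [0.36 0.86 0.24] gap 10.0 mm q6 -1.04
```

>>> move_arm --deltas '[0,0,0.3,0,2,0,0,0,0.1,0.3,0,2,0,0,0,0.1,0,0,2,0,0,0,0.1,0,0,2,0,0]'

```text
t: 5.45
tcp_pos: [0.5845, -0.0085, 0.071]
tool_rot: [-0.241, 0.665, 0.239, 0.666]
force: [-2.2, 1.1, 15.4]
finger_gap: 0.118
```

```bash
python3 - <<'E'
from h import *
stat()
E
```

```text
t 5.45 tcp [584.5  -8.5  71. ] yaw 39.7 tilt [ 0.15 -0.14] F [-2.2  1.1 15.4] M [0.11 0.41 0.13] gap 10.1 mm q6 -0.89
```

>>> move_arm --deltas '[0,0.6,0,0,2,0,0,0,0.5,0,0,2,0,0,0,0.4,0,0,2,0,0]'

```text
t: 5.75
tcp_pos: [0.5844, -0.0085, 0.0696]
tool_rot: [-0.206, 0.676, 0.204, 0.677]
force: [-2.8, 0.4, 21.7]
finger_gap: 0.117
```

```bash
python3 - <<'E'
from h import *
stat()
E
```

```text
t 5.75 tcp [584.4  -8.5  69.6] yaw 33.6 tilt [ 0.13 -0.13] F [-2.8  0.4 21.7] M [0.12 0.7  0.07] gap 10.0 mm q6 -0.79
```

>>> move_arm --deltas '[0,0.15,0,0,2,0,0,0,0.15,0,0,2,0,0,0,0.15,0,0,2,0,0]'

```text
t: 6.05
tcp_pos: [0.5843, -0.0085, 0.0693]
tool_rot: [-0.17, 0.686, 0.168, 0.687]
force: [-3.8, 1.4, 21.9]
finger_gap: 0.116
```

```bash
python3 - <<'E'
from h import *
stat()
E
```

```text
t 6.05 tcp [584.3  -8.5  69.3] yaw 27.6 tilt [ 0.12 -0.13] F [-3.8  1.4 21.9] M [0.07 0.75 0.09] gap 9.9 mm q6 -0.69
```

>>> move_arm --deltas '[0,0.05,0,-0.3,2,0,0,0,0.05,0,-0.2,2,0,0,0,0.05,0,0,2,0,0,0,0.05,0,0,2,0,0,0,0.05,0,0,2,0,0]'

```text
t: 6.55
tcp_pos: [0.5842, -0.0086, 0.0692]
tool_rot: [-0.109, 0.698, 0.108, 0.7]
force: [-3.2, 1.7, 22.6]
finger_gap: 0.115
```

```bash
python3 - <<'E'
from h import *
stat()
E
```

```text
t 6.55 tcp [584.2  -8.6  69.2] yaw 17.6 tilt [ 0.17 -0.11] F [-3.2  1.7 22.6] M [0.3  0.65 0.11] gap 9.8 mm q6 -0.51
```

>>> move_arm --deltas '[0,0,0,-0.2,2,0,0,0,0,0,0,2,0,0,0,0,0,0,2,0,0,0,0,0,0,2,0,0,0,0,0,0,2,0,0]'

```text
t: 7.05
tcp_pos: [0.5841, -0.0085, 0.0692]
tool_rot: [-0.048, 0.704, 0.046, 0.707]
force: [-3.2, 2.1, 22.4]
finger_gap: 0.113
```

```bash
python3 - <<'E'
from h import *
stat()
E
```

```text
t 7.05 tcp [584.1  -8.5  69.2] yaw 7.6 tilt [ 0.18 -0.11] F [-3.2  2.1 22.4] M [0.34 0.68 0.1 ] gap 9.7 mm q6 -0.34
```

>>> move_arm --deltas '[0,0,0,-0.1,2,0,0,0,0,0,0,2,0,0,0,0,0,0,2,0,0,0,0,0,0,2,0,0,0,0,0,0,2,0,0,0,0,0,0,2,0,0,0,0,0,0,1.4,0,0]'

```text
t: 7.75
tcp_pos: [0.584, -0.0085, 0.0692]
tool_rot: [0.035, 0.705, -0.036, 0.707]
force: [-2.5, 1.4, 22.1]
finger_gap: 0.116
```

```bash
python3 - <<'E'
from h import *
stat(); from meas import meas
s=snap("wrist","w4"); meas(s); crop(s,150,80,350,230,4,"w4c"); stat()
E
```

```text
t 7.75 tcp [584.   -8.5  69.2] yaw -5.8 tilt [ 0.17 -0.1 ] F [-2.5  1.4 22.1] M [0.44 0.69 0.09] gap 9.9 mm q6 -0.10
nipple n 535 [ 5.119e-01 -5.000e-04  5.410e-02] [ 0.51055 -0.0016   0.05265] [0.0511 0.0548 0.0561]
handle n 1076 ztop 0.111 c [582.9  -8.7] wh [26.  65.5] dir 173.8
pca dir 173.3 mean [ 0.5836 -0.0035  0.11  ]
t 7.80 tcp [584.   -8.5  69.2] yaw -5.8 tilt [ 0.18 -0.1 ] F [-2.2  1.4 22.7] M [0.39 0.7  0.02] gap 9.6 mm q6 -0.10
```

View pics/w4.png

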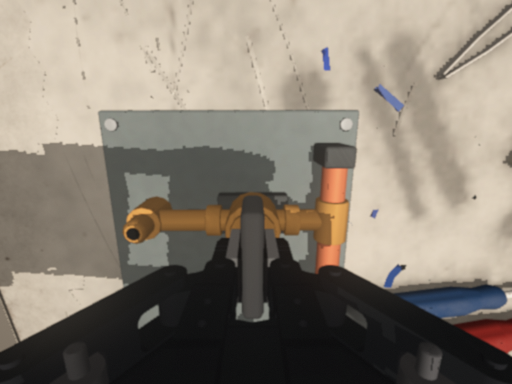

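The image shows the pipe level at row 220 and the handle at right angles to it at column 252. Now I ease off the push.

>>> move_arm --deltas '[0,-1,0,0,0,0,0,0,-1,0,0,0,0,0,0,-0.5,0,0,0,0,0,0,0,0,0,0,0,0]'

```text
t: 8.2
tcp_pos: [0.5839, -0.0084, 0.0705]
tool_rot: [0.035, 0.705, -0.036, 0.707]
force: [-0.6, 2.0, 15.0]
finger_gap: 0.12
```

```bash
python3 - <<'E'
from h import *
stat()
E
```

```text
t 8.20 tcp [583.9  -8.4  70.5] yaw -5.7 tilt [ 0.16 -0.08] F [-0.6  2.  15. ] M [0.37 0.29 0.04] gap 10.2 mm q6 -0.10
```

>>> move_arm --deltas '[0,-1,0,0,0,0,0,0,-1,0,0,0,0,0,0,0,0,0,0,0,0,0,0,0,0,0,0,0]'

```text
t: 8.6
tcp_pos: [0.5839, -0.0085, 0.0717]
tool_rot: [0.035, 0.705, -0.036, 0.707]
force: [0.4, 1.5, 10.1]
finger_gap: 0.118
```

```bash
python3 - <<'E'
from h import *
stat()
E
```

```text
t 8.60 tcp [583.9  -8.5  71.7] yaw -5.7 tilt [ 0.14 -0.07] F [ 0.4  1.5 10.1] M [0.32 0.03 0.01] gap 10.1 mm q6 -0.10
```

>>> move_arm --deltas '[0,-1,0,0,0,0,0,0,0,0,0,0,0,0,0,0,0,0,0,0,0]'

```text
t: 8.9
tcp_pos: [0.5839, -0.0085, 0.0723]
tool_rot: [0.035, 0.705, -0.036, 0.707]
force: [0.6, 2.0, 7.2]
finger_gap: 0.121
```

```bash
python3 - <<'E'
from h import *
stat()
E
```

```text
t 8.90 tcp [583.9  -8.5  72.3] yaw -5.7 tilt [ 0.14 -0.07] F [0.6 2.  7.2] M [ 0.3  -0.15 -0.04] gap 10.3 mm q6 -0.10
```

>>> move_arm --deltas '[60,0,0,0,0,0,0,60,0,0,0,0,0,0,60,0,0,0,0,0,0,60,0,0,0,0,0,0,60,0,0,0,0,0,0,60,-10,0,0,0,0,0,60,-30,0,0,0,0,0,60,-40,0,0,0,0,0,60,-20,0,0,0,0,0,60,0,0,0,0,0,0]'

```text
t: 9.9
tcp_pos: [0.5854, -0.0083, 0.1753]
tool_rot: [0.035, 0.703, -0.036, 0.709]
force: [0.8, -0.6, 1.0]
finger_gap: 0.702
```

```bash
python3 - <<'E'
from h import *
from meas import meas
stat(); s=snap("wrist","w5"); meas(s); stat()
E
```

```text
t 9.90 tcp [585.4  -8.3 175.3] yaw -5.8 tilt [ 0.48 -0.11] F [ 0.8 -0.6  1. ] M [ 0.   -0.04 -0.01] gap 60.0 mm q6 -0.10
nipple n 210 [ 0.5114 -0.0013  0.0543] [ 0.5104  -0.00195  0.05265] [0.0522 0.0548 0.0561]
handle n 820 ztop 0.104 c [583.5  -8.8] wh [55.3 10.3] dir 84.4
pca dir 84.4 mean [ 0.5838 -0.0076  0.103 ]
t 9.95 tcp [584.   -8.1 173.2] yaw -5.8 tilt [ 0.25 -0.06] F [-0.1 -0.  -1.3] M [-0.01  0.05  0.  ] gap 60.1 mm q6 -0.10
```

View pics/w5.png

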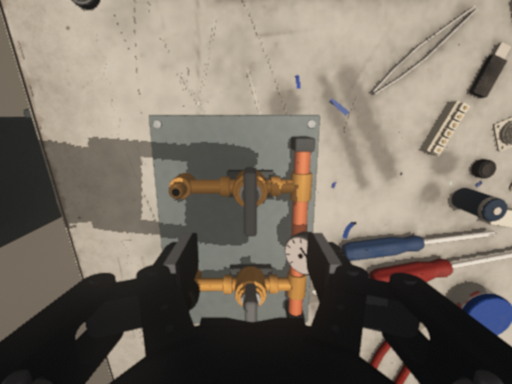

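After release the handle lies along 84.4° (the target is 84.3°) and its top is 1.1 mm below loose, so it is wedged. Next, locate the cap.

```bash
cat >> meas.py <<'E'
def cap(s,hint,zb=0.0):
    V,U=np.mgrid[0:384,0:512]; P=world(s,U.ravel(),V.ravel()); ok=s["depth"].ravel()>.02
    m=ok&(np.hypot(P[:,0]-hint[0],P[:,1]-hint[1])<.03)
    k=P[m&(P[:,2]>zb+.036)&(P[:,2]<zb+.045)]; sk=P[m&(P[:,2]>zb+.019)&(P[:,2]<zb+.025)]
    for n,q in (("knob",k),("skirt",sk)):
        if len(q)>5:
            c,r=cv2.minEnclosingCircle((q[:,:2]*1000).astype(np.float32)); print(n,len(q),np.round(c,1),round(r,1),"z",np.median(q[:,2]).round(4),"mean",(q.mean(0)*1e3).round(1))
E
python3 - <<'E'
from meas import *
cap(load("w1"),(.437,.262)); crop(load("w1"),180,80,330,210,5,"w1c"); stat(); togo([.46,.21,.2],84.3)
E
```

```text
knob 236 [437.6 279.1] 10.3 z 0.0405 mean [437.6 279.2  40.5]
skirt 191 [437.8 279.2] 15.5 z 0.0224 mean [436.2 277.3  22.2]
t 9.95 tcp [584.   -8.1 173.2] yaw -5.8 tilt [ 0.25 -0.06] F [-0.1 -0.  -1.3] M [-0.01  0.05  0.  ] gap 60.1 mm q6 -0.10
shift mm [ -27.5  204.5 -145.1] turn deg [-90.06   0.17   0.22]
```

View pics/w1c.png

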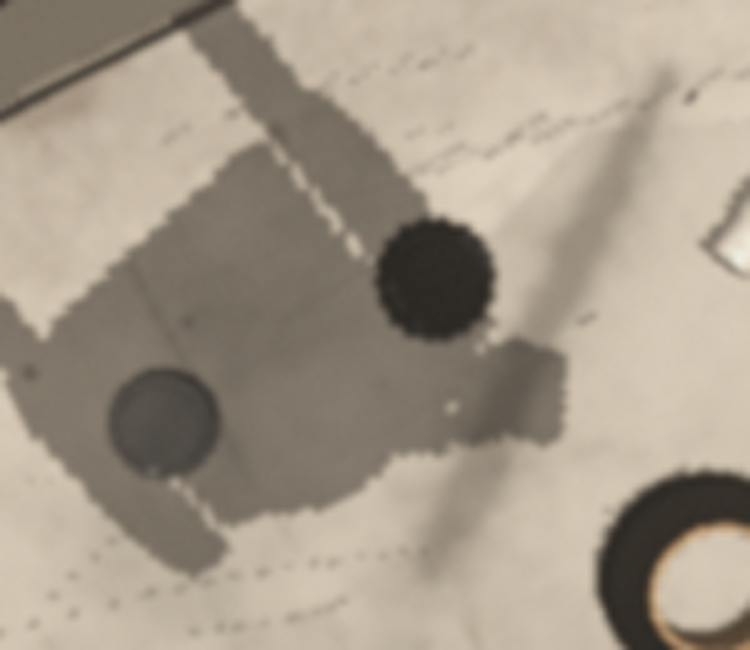

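The crop confirms it: the ribbed black cap with a knob is at crop (436,280), and the plain dust cap is at crop (163,422). Moving above the cap.

>>> move_arm --deltas '[50,-7,14,-9,0,0,0,50,-10,28,-18,0,0,0,50,-10,35,-23,0,0,0,50,0,39,-25,0,0,0,50,0,39,-25,0,0,0,50,0,39,-25,0,0,0,50,0,35,-22,0,0,0,50,0,28,-18,0,0,0,50,0,14,-10,0,0,0,50,0,0,0,0,0,0]'

```text
t: 10.95
tcp_pos: [0.4323, 0.2813, 0.1969]
tool_rot: [0.034, 0.708, -0.034, 0.705]
force: [0.1, -0.3, -0.8]
finger_gap: 0.584
```

>>> move_arm --deltas '[50,0,0,0,-4,0,0,50,0,0,0,-8,0,0,50,0,0,0,-8,0,0,50,0,0,0,-8,0,0,50,0,0,0,-8,0,0,50,0,0,0,-8,0,0,50,0,0,0,-8,0,0,50,0,0,0,-8,0,0,50,0,0,0,-8,0,0,50,0,0,0,-8,0,0]'

```text
t: 11.95
tcp_pos: [0.4353, 0.2785, 0.1972]
tool_rot: [-0.408, 0.578, 0.408, 0.576]
force: [0.8, -0.5, -0.7]
finger_gap: 0.586
```

>>> move_arm --deltas '[50,0,0,0,-8,0,0,50,0,0,0,-6,0,0,50,0,0,0,0,0,0,50,0,0,0,0,0,0]'

```text
t: 12.35
tcp_pos: [0.4356, 0.2788, 0.1976]
tool_rot: [-0.473, 0.526, 0.474, 0.525]
force: [0.0, -0.3, -0.0]
finger_gap: 0.584
```

```bash
python3 - <<'E'
from meas import *
s=snap("wrist","w6"); stat(); cap(s,(.4376,.2791)); togo([.4376,.2791,.1],84.3)
E
```

```text
t 12.40 tcp [435.7 279.  197.7] yaw 84.1 tilt [-0.07 -0.03] F [-0.3 -0.1  0.4] M [-0.04 -0.02  0.01] gap 49.7 mm q6 -1.11
knob 259 [437.5 279.3] 10.4 z 0.0404 mean [436.9 279.5  40.3]
skirt 195 [437.6 279.5] 15.5 z 0.0222 mean [432.5 279.9  22.1]
shift mm [97.7 -2.   0.4] turn deg [-0.2  -0.03 -0.06]
```

View pics/w6.png

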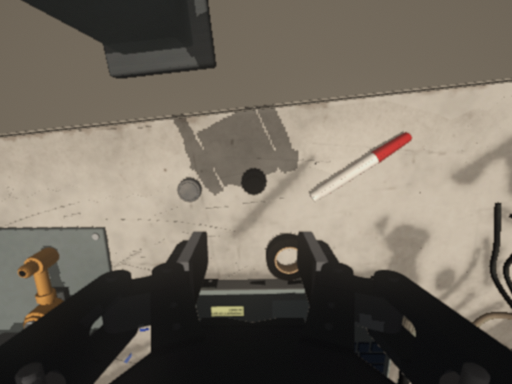

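The cap is at (253,181), the dust cap at (189,189), the tape at (288,255) and the marker at (360,165). The fingers stay above all of these apart from the cap. Going down.

>>> move_arm --deltas '[50,15,-1,0.4,0,0,0,50,35,-1,0,0,0,0,50,40,0,0,0,0,0,50,35,0,0,0,0,0,50,15,0,0,0,0,0,50,0,0,0,0,0,0,50,0,0,0,0,0,0]'

```text
t: 13.1
tcp_pos: [0.4382, 0.2796, 0.0581]
tool_rot: [-0.474, 0.525, 0.474, 0.525]
force: [0.4, 0.5, 0.8]
finger_gap: 0.586
```

```bash
python3 - <<'E'
from meas import *
s=snap("wrist","w7"); stat(); cap(s,(.4376,.2791)); togo([.4376,.2793,.0235],84.3)
E
```

```text
t 13.15 tcp [438.8 279.8  58.8] yaw 84.2 tilt [0.08 0.03] F [ 0.4  0.4 -0.4] M [ 0.01  0.   -0.04] gap 49.8 mm q6 -1.12
knob 814 [437.3 279.2] 10.5 z 0.0404 mean [436.3 279.3  40.2]
skirt 542 [437.3 279.4] 15.7 z 0.0223 mean [430.7 279.9  22. ]
shift mm [35.3  1.1 -0.6] turn deg [-0.1   0.04  0.08]
```

View pics/w7.png

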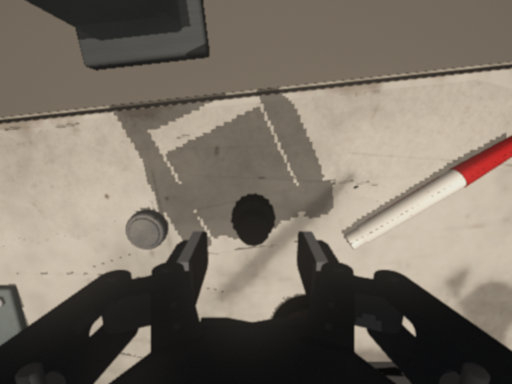

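>>> move_arm --deltas '[50,15,1,-0.5,0,0,0,50,15,0,0,0,0,0,50,5,0,0,0,0,0,35,0,0,0,0,0,0,10,0,0,0,0,0,0,10,0,0,0,0,0,0,10,0,0,0,0,0,0,10,0,0,0,0,0,0,10,0,0,0,0,0,0,10,0,0,0,0,0,0]' --force 30

```text
t: 14.15
tcp_pos: [0.4377, 0.2794, 0.024]
tool_rot: [-0.474, 0.524, 0.474, 0.525]
force: [-0.4, 0.2, 6.6]
finger_gap: 0.237
```

```bash
python3 - <<'E'
from meas import *
stat()
E
```

```text
t 14.15 tcp [437.7 279.4  24. ] yaw 84.2 tilt [0.11 0.04] F [-0.4  0.2  6.6] M [-0.04  0.06  0.01] gap 20.2 mm q6 -1.12
```

>>> move_arm --deltas '[10,-5,0,0,0,0,0,10,-20,0,0,0,0,0,10,-35,0,0,0,0,0,10,-40,0,0,0,0,0,10,-20,0,0,0,0,0,10,0,0,0,0,0,0]'

```text
t: 14.75
tcp_pos: [0.4388, 0.2799, 0.1462]
tool_rot: [-0.475, 0.522, 0.473, 0.527]
force: [0.1, 0.3, 0.1]
finger_gap: 0.228
```

```bash
python3 - <<'E'
from meas import *
s=snap("wrist","w8");stat(); togo([.5104,-.0014,.144],84.3); crop(s,150,150,350,300,4,"w8c")
snap("side","s8"); crop(load("s8"),150,100,300,220,5,"s8c")
E
```

```text
t 14.80 tcp [437.7 279.4 144.5] yaw 84.2 tilt [0.18 0.07] F [-0.1  0.1 -1.5] M [-0.03  0.02 -0.05] gap 19.6 mm q6 -1.12
shift mm [   0.4 -100.6 -272.1] turn deg [-0.07  0.08  0.17]
```

View pics/w8c.png

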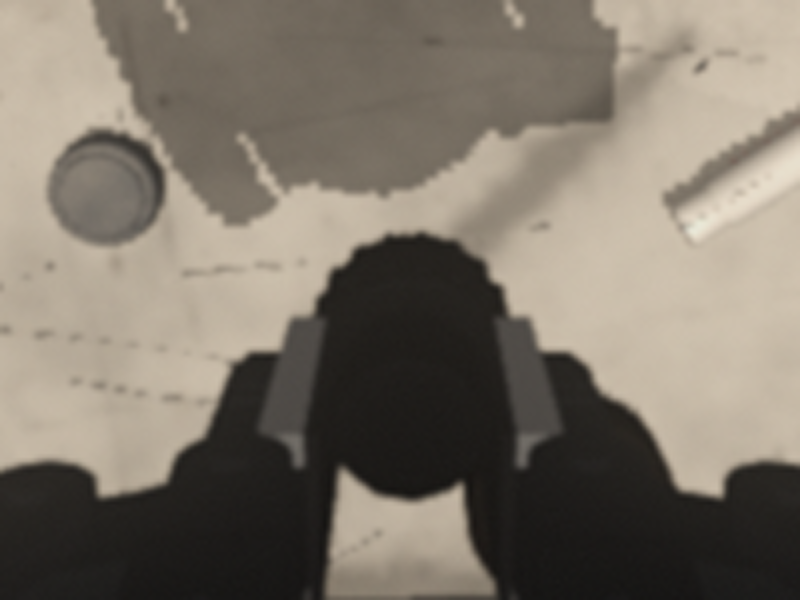

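View pics/s8c.png

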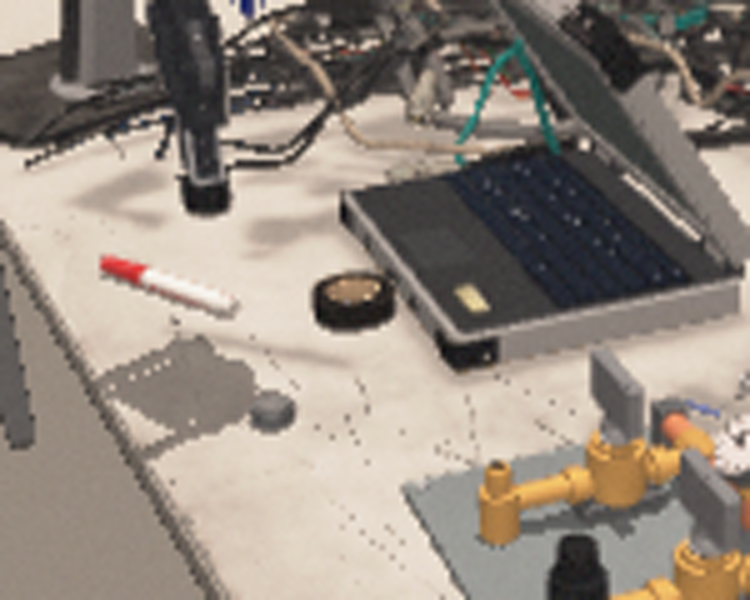

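The cap is held upright, with no visible tilt in either view. Carrying it to the nipple.

>>> move_arm --deltas '[10,0,-5,-12,0,0,0,10,0,-10,-28,0,0,0,10,0,-13,-36,0,0,0,10,0,-14,-38,0,0,0,10,0,-14,-38,0,0,0,10,0,-14,-38,0,0,0,10,0,-13,-36,0,0,0,10,0,-11,-30,0,0,0,10,0,-6,-16,0,0,0,10,0,0,0,0,0,0]'

```text
t: 15.85
tcp_pos: [0.5092, -0.0045, 0.1416]
tool_rot: [-0.473, 0.526, 0.474, 0.525]
force: [-0.5, -0.4, 0.1]
finger_gap: 0.232
```

>>> move_arm --deltas '[10,0,0,0,0,0,0,10,0,0,0,0,0,0]'

```text
t: 16.05
tcp_pos: [0.5079, -0.0007, 0.1423]
tool_rot: [-0.474, 0.525, 0.475, 0.524]
force: [0.1, 0.5, 0.2]
finger_gap: 0.227
```

```bash
python3 - <<'E'
from meas import *
s=snap("wrist","w9");stat(); togo([.5105,-.0014,.084],84.3); crop(s,150,150,350,300,4,"w9c")
snap("side","s9"); crop(load("s9"),200,130,340,240,5,"s9c")
V,U=np.mgrid[0:384,0:512]; P=world(s,U.ravel(),V.ravel()); st=manip.sense()
# held cap points: between jaws, relative tcp
d=(P-st["tcp_pos"])*1e3; m=(abs(d[:,0])<25)&(abs(d[:,1])<25)&(d[:,2]<8)&(d[:,2]>-30)&(s["depth"].ravel()>.02)
q=d[m]; print(len(q),q.min(0).round(1),q.max(0).round(1)); sk=q[(q[:,2]<1)]; print(sk.min(0),sk.max(0))
E
```

```text
t 16.10 tcp [ 5.082e+02 -5.000e-01  1.425e+02] yaw 84.3 tilt [-0.11  0.03] F [-0.2 -0.3 -0.1] M [-0.04  0.01 -0.02] gap 19.4 mm q6 -1.69
shift mm [58.5 -2.5 -0.7] turn deg [-0.    0.02 -0.12]
1141 [-16.8 -22.  -21.7] [10.9 20.6  8. ]
[-16.76294928 -15.48128269 -21.74100233] [-3.58958321 14.17301026  0.91061351]
```

View pics/w9c.png

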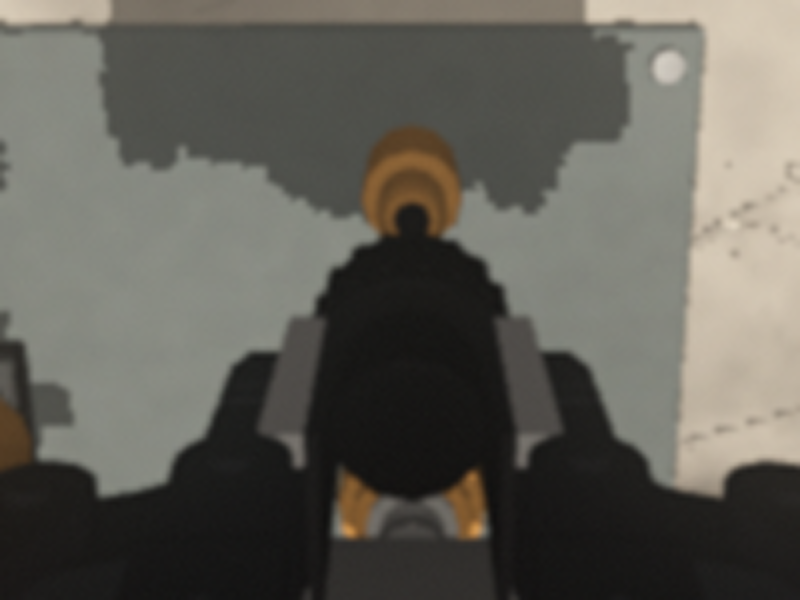

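View pics/s9c.png

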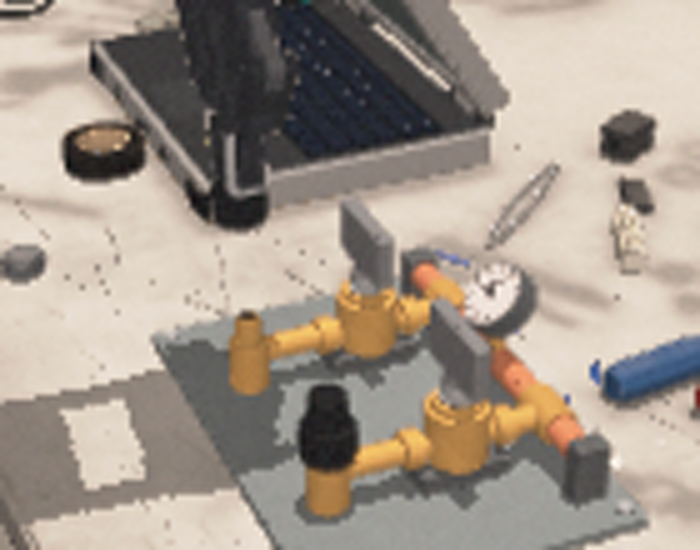

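>>> move_arm --deltas '[10,10,-1.5,-0.4,0,0,0,10,20,-1.2,0,0,0,0,10,20,0,0,0,0,0,10,8,0,0,0,0,0,10,0,0,0,0,0,0,10,0,0,0,0,0,0]'

```text
t: 16.75
tcp_pos: [0.512, -0.002, 0.0852]
tool_rot: [-0.474, 0.524, 0.474, 0.524]
force: [0.8, 0.3, -0.4]
finger_gap: 0.229
```

```bash
python3 - <<'E'
from meas import *
stat(); togo([.5109,-.0012,.0785],84.3)
snap("side","s10"); crop(load("s10"),220,150,320,230,7,"s10c")
E
```

```text
t 16.75 tcp [512.   -2.   85.2] yaw 84.3 tilt [ 0.01 -0.  ] F [ 0.8  0.3 -0.4] M [-0.01 -0.02  0.01] gap 19.6 mm q6 -1.69
shift mm [6.7 1.2 0.7] turn deg [-0.04 -0.    0.01]
```

View pics/s10c.png

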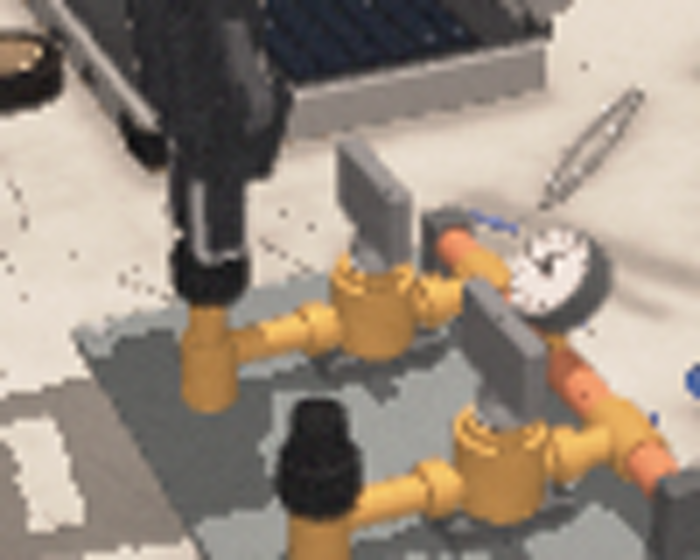

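The cap sits centred over the nipple at crop (209,290). Now I trim sideways and lower it gently.

>>> move_arm --deltas '[10,3,1,0.6,0,0,0,10,3,0,0,0,0,0,10,3,0,0,0,0,0,10,3,0,0,0,0,0,10,0,0,0,0,0,0]'

```text
t: 17.3
tcp_pos: [0.5106, -0.0015, 0.0727]
tool_rot: [-0.474, 0.525, 0.474, 0.524]
force: [0.2, -0.3, -0.4]
finger_gap: 0.232
```

```bash
python3 - <<'E'
from meas import *
stat(); togo([.5109,-.0012,.0635],84.3)
E
```

```text
t 17.30 tcp [510.6  -1.5  72.7] yaw 84.2 tilt [-0.04  0.01] F [ 0.2 -0.3 -0.4] M [0.05 0.1  0.02] gap 19.9 mm q6 -1.69
shift mm [ 9.2 -0.3  0.3] turn deg [-0.07  0.   -0.04]
```

No contact force, and the cap's mouth is already about 6 mm below the nipple top. Continuing.

>>> move_arm --deltas '[10,3,0,0,0,0,0,10,3,0,0,0,0,0,10,2,0,0,0,0,0,10,0.5,0,0,0,0,0,10,0,0,0,0,0,0]'

```text
t: 17.8
tcp_pos: [0.5108, -0.0015, 0.0645]
tool_rot: [-0.474, 0.525, 0.474, 0.524]
force: [0.2, -0.0, -1.3]
finger_gap: 0.228
```

```bash
python3 - <<'E'
from meas import *
stat()
E
```

```text
t 17.80 tcp [510.8  -1.5  64.5] yaw 84.2 tilt [-0.01  0.  ] F [ 0.2 -0.  -1.3] M [ 0.06  0.05 -0.03] gap 19.5 mm q6 -1.69
```

>>> move_arm --deltas '[10,1,0,0,0,0,0,10,1,0,0,0,0,0,10,0,0,0,0,0,0,10,0,0,0,0,0,0]'

```text
t: 18.2
tcp_pos: [0.511, -0.0015, 0.063]
tool_rot: [-0.474, 0.524, 0.474, 0.525]
force: [-0.9, 1.2, 4.8]
finger_gap: 0.233
```

```bash
python3 - <<'E'
from meas import *
stat()
E
```

```text
t 18.20 tcp [511.   -1.5  63. ] yaw 84.2 tilt [ 0.03 -0.01] F [-0.9  1.2  4.8] M [0.07 0.13 0.  ] gap 19.9 mm q6 -1.69
```

It seats at TCP z 63 mm, which is shoulder height plus 24 as expected. Releasing.

>>> move_arm --deltas '[45,0,0,0,0,0,0,45,0,0,0,0,0,0,45,0,0,0,0,0,0,45,0,0,0,0,0,0,45,-10,0,0,0,0,0,45,-25,0,0,0,0,0,45,-40,0,0,0,0,0,45,-40,0,0,0,0,0,45,-15,0,0,0,0,0,45,0,0,0,0,0,0]'

```text
t: 19.2
tcp_pos: [0.5127, -0.0018, 0.1959]
tool_rot: [-0.476, 0.523, 0.472, 0.526]
force: [-0.6, -0.7, -0.2]
finger_gap: 0.526
```

```bash
python3 - <<'E'
from meas import *
stat(); s=snap("wrist","w11"); cap(s,(.5105,-.0014),.039); meas(s)
c=snap("scene","c11"); d=snap("side","s11")
a=cv2.resize(d["image"][150:230,220:320,::-1],(500,400),interpolation=3); b=cv2.resize(s["image"][60:280,150:350,::-1],(300,330)); b=cv2.copyMakeBorder(b,0,70,0,0,0)
cv2.imwrite("pics/f11.png",np.hstack([a,b]))
E
```

```text
t 19.20 tcp [512.7  -1.8 195.9] yaw 84.2 tilt [ 0.4  -0.09] F [-0.6 -0.7 -0.2] M [-0.01 -0.01  0.03] gap 44.9 mm q6 -1.69
knob 344 [510.7  -1.6] 10.5 z 0.0795 mean [510.1  -1.8  79.4]
skirt 252 [510.7  -1.7] 15.5 z 0.0613 mean [505.1  -1.4  61.1]
nipple n 268 [ 0.5043 -0.0011  0.0593] [ 0.50995 -0.0015   0.05505] [0.0544 0.0606 0.0617]
handle n 678 ztop 0.1036 c [583.2  -8.3] wh [55.  11.3] dir 84.3
pca dir 84.2 mean [ 0.5822 -0.0084  0.1023]
```

View pics/f11.png

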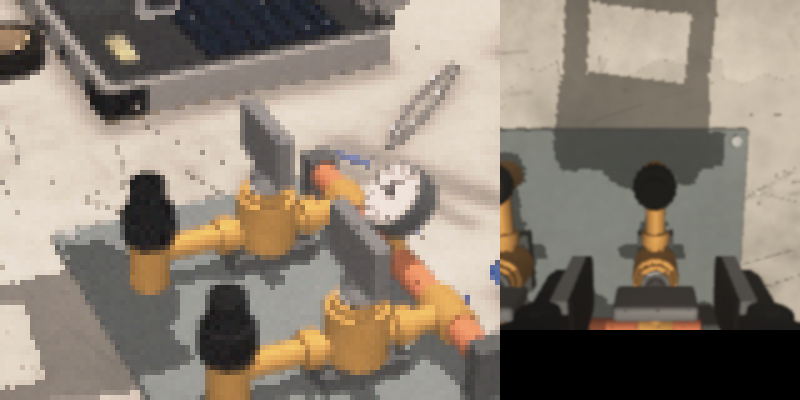

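The cap's top is at 79.5 mm (39 + 40 = 79), on the nipple axis and upright. The handle is square at 84.3° and about 1.5 mm below loose. The robot is clear.

```bash
python3 -c "
from station import job; print(job.sign_off())"
```

```text
the job is handed in; nothing more can be done
None
```

The open branch is shut and capped, and I handed the job in at about 19 s of the 72 s allowed. I was not told the verdict.

- **Plug:** I gripped the handle and turned it about 59° clockwise. I aimed for 20 N of downward push. Readings during the turn ran from 15 to 25 N and stayed at 22–23 N over the last half. I then eased off the push and let go. The last wrist image has the handle at 84.3°; my estimate of square to the pipe is also 84.3°. Its top is about 1.1–1.5 mm below where it started, which fits the 1–2 mm expected for a wedged plug. I did not tug on it to test it.
- **Cap:** It went onto the bare nipple without resistance and met the shoulder with about 5 N. After release it stands upright on the nipple axis to within about 0.5 mm. Its top is at 79.5 mm, against 79 mm for fully home.
- **Other things:** I touched nothing else. No check failed, and the only disagreements were about 1 mm between repeated camera measurements.

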